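Close the reader's tray, open its filter hood and present the filter

ROBOT

A 6-joint arm with a two-finger parallel gripper is mounted at the origin on a cart in front of the work surface, level with it; the furniture and walls round the work are solid. World frame = base frame: x ahead of the robot, y to its left, z up, the work surface at z = 0. Lengths are in m, angles in rad, forces in N, time in s.
With the tool pointing down it reaches from about 0.3 to 0.875 m from the base axis. Payload 4.2 kg.
Tool frame: the origin (TCP) lies at the very end of the fingers, on their centre line; the grasp point (between the pads) lies 19 mm behind it; z points along the fingers, y is the line along which they close (so a half turn about z gives the same grasp; the last joint's range is limited). The gripper opens to 85 mm and grips with 20 to 120 N. Pads are 22 mm wide; open, the fingers measure 114 mm over their backs; the gripper's body (76 mm by 85 mm) begins 54 mm behind the grasp point. The pads swing forward as they close: fully open they stand 13 mm farther back than shut.
Start: joints at [-1.341, 0.32, 1.565, -0, 1.257, -0.02], TCP at [0.142, -0.557, 0.231] pointing down, gripper open.
Joint ranges: [-3.11, 3.11], [-0.84, 2.01], [0.21, 2.61], [-1.34, 4.49], [0.05, 2.63], [-2.56, 2.56]. Speed limits (rad/s): [2.57, 2.57, 3.14, 3.14, 3.14, 3.14].

INTERFACE

Orientations are given as a unit quaternion [x, y, z, w].
In Python, from bench import move_pose, move_l, goto_joints, let_go, close_gripper, sleep, solve_ik, capture, Unreachable, job_done, get_time, get_qpos, get_qvel, get_joint_efforts, get_eef_pos, get_orientation, get_wrist_force, get_moment, get_opening, get_finger_force gives the robot as it stands. Calls block until the motion is done:
- move_pose(position, orientation): joint-space move of the TCP to a pose.
- move_l(position, frame=None, velocity=0.15): straight line of the TCP; frame=None keeps the orientation; velocity is the mean speed in m/s.
- goto_joints(angles): joint-space move.
- let_go() and close_gripper(): open the fingers fully, or close them until they stop; the grip force is fixed at half the most.
- sleep(seconds).
- solve_ik(position, orientation): joint angles nearest the present ones, or None.
- capture(name): name is "side" or "top"; returns a dict with "color" (420x560x3 uint8, red, green, blue), "z_map" (420x560 float32, m along the optical axis (not along the pixel's ray), 0 where there is no reading), "K" (3x3 intrinsics, pixels), "R" (3x3) and "t" (3): a world point X has camera coordinates R X + t. Camera axes: x right, y down, z forward; pixel columns grow to the right and rows downward; lengths in m; the calibration is good to about 2 mm. A picture is of the moment at which its call begins.
A pose or a line that the arm cannot do raises Unreachable and nothing moves.
- job_done(): hands the job in; it is judged then, once.
Readings, each from a call of its own:
- get_time(): time.
- get_qpos(): joint angles.
- get_qvel(): joint speeds.
- get_joint_efforts(): joint torques, N m.
- get_eef_pos(): TCP position.
- get_orientation(): TCP orientation.
- get_wrist_force(): force on the tool from outside, world axes, zero at the start.
- get_moment(): the same for the moment, N m.
- get_opening(): finger opening in m.
- get_finger_force(): force on a finger pad.
Only numpy, scipy, OpenCV 4.12 (cv2) and the standard library are available. Lean on these libraries where they do the work, as an engineer would, in place of code of your own. Each camera call takes 0.05 s, during which the arm holds its last target. There are 200 camera calls.

TASK

Push the reader's loading tray, with its dish, fully home. Then swing the grey hood on top of the reader up to about upright or further and leave it open, draw the orange-tabbed filter cassette up out of its slot and hold it still and upright with its underside about 10 cm above the middle of the flat viewing pad, its broad glass faces parallel to the pad's black bar. Finish while still holding it there in the gripper, and leave the ink bottle, the amber bottle and the spare dish where they stand.

Things in the scene. Friction and masses are not known exactly. Their poses are not given: they have to be found in the camera images.
- reader: White bench reader, fixed, 170 (x) x 120 (y) x 85 mm without hood. Origin: centre of its underside, on the worktop. Its tray comes out of the -x side (front). On its flat deck (z = 85 mm) is the slot for the filter cassette, centred at x 0, y -10 mm, 52 x 16 mm wide, 40 mm deep; the hood covers it.
- tray_part (a joint): Loading tray of the reader, carrying a fixed petri dish. Slides along the reader's x axis; value = how far it stands out in m: 0 fully home (it meets a stop), at most 0.085. Light friction, about 1 N, stays where it is left.
- tray_pull (a point): Middle of the front face of the tray's blue pull (block 50 wide in y, 14 mm high, sticking 25 mm out of the tray's white front panel, which is 116 wide and 34 mm high); 29 mm above the worktop. Moves with the tray; its axes are the reader's. When the tray is home it lies at x -118 mm of the reader.
- hood_part (a joint): Grey hood flap on the deck, 100 (x) x 108 (y) x 43 mm, hollow and open below, hinged along the reader's x direction on its left (+y) edge. Value = opening angle in rad: 0 shut, 1.57 upright, stop at 1.9. It swings up on its right (-y) side and over to the left; the stiff hinge holds it at any angle (about 1 N at the handle moves it).
- hood_bar (a point): Middle of the blue round bar of the hood's loop handle: 10 mm thick, 70 mm long, parallel to the reader's x axis, 45 mm out from the hood's right (-y) wall with open space between, at reader x 0, y -97, z 105 mm when shut (20 mm above deck level). It can be taken from above, one finger on each side, and, being round, turns between the pads as the hood swings. Moves with the hood; 152 mm out from and 20 mm above the hinge line when shut.
- hood_hinge (a point): Middle of the hood's hinge line, fixed on the reader at x 0, y 55, z 85 mm; the line runs along the reader's x axis.
- cassette: Filter cassette: black frame 48 (x) x 12 (y) x 44 mm with a round green glass in its broad faces (which look to its own +y and -y), and on top an orange pull tab 26 (x) x 10 (y) x 32 mm, 76 mm high in all, 70 g. Origin: centre of its underside; z up. It stands loosely in the reader's slot, 40 mm deep, its axes along the reader's, only the top 4 mm of the frame and the tab above the deck; hidden by the hood when shut.
- pad: Flat viewing pad, fixed, 120 x 120 x 11 mm, white face in a grey frame, with a black bar 10 x 100 mm along its far (+x) edge; the bar runs along the pad's y axis. Origin: centre of its underside on the worktop.
- ink_bottle: Bystander: small ink bottle with a blue cap, 45 mm across, 87 mm high. Origin: centre of its underside.
- amber_bottle: Bystander: amber bottle with a red cap, 48 mm across, 130 mm high. Origin: centre of its underside.
- spare_dish: Bystander: petri dish, 91 mm across, 15 mm high, lying on the worktop. Origin: centre of its underside.
Mind the look-alikes: they are no part of the job. Leave any brown look-alike of the pad alone.

How it is judged:
By the outcome, as a careful person would: the job done as asked, in the order asked, and still so for the second after the job is handed in, while the arm keeps its last pose, push and grip.
It also fails if it takes over 64 s, if anything falls off the work surface, if the arm or the gripper's body presses on something with over 40 N, if the wrist force passes 120 N, or if a joint passes its speed limit or range.

## Working session

There is one attempt and no reset: what is moved stays moved. The work goes in short steps, each a Python script; the robot and the scene stay as the last script left them, time stands still between calls to the robot, and variables do not carry over. Pictures are saved under pics/ and viewed, at most 10 in all, crops included, and the job is handed in when it is done.

```bash
mkdir -p pics; ls; python3 - <<'E'
from bench import *
import cv2,numpy as np
for n in ("top","side"):
    c=capture(n); np.savez(f"{n}0.npz",**c); cv2.imwrite(f"pics/{n}0.png",cv2.resize(c["color"][:,:,::-1],(800,600)))
    print(n,c["K"].round(1).tolist(),(-c["R"].T@c["t"]).round(3),c["R"].round(2).tolist())
print(get_orientation(),get_time())
E
```

```text
pics
top [[540.5, 0.0, 279.1], [0.0, 540.5, 203.7], [0.0, 0.0, 1.0]] [ 0.178 -0.224  1.667] [[0.02, -1.0, 0.02], [-0.98, -0.03, -0.2], [0.2, -0.02, -0.98]]
side [[532.0, 0.0, 276.1], [0.0, 532.0, 210.9], [0.0, 0.0, 1.0]] [ 0.113 -1.264  0.769] [[0.93, -0.36, 0.0], [-0.19, -0.5, -0.84], [0.3, 0.79, -0.54]]
[ 9.92208893e-01  1.24582846e-01 -9.18176022e-05 -7.86953956e-04] 0.1
```

View pics/top0.png

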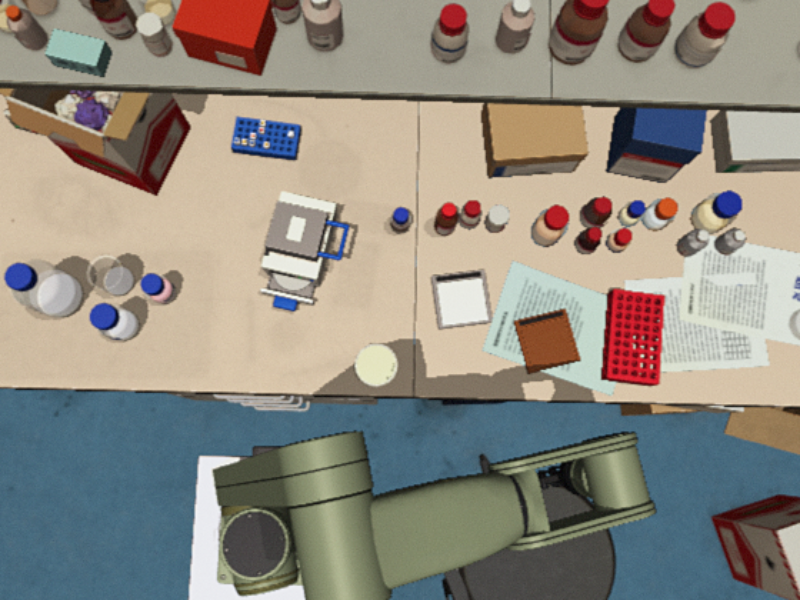

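View pics/side0.png

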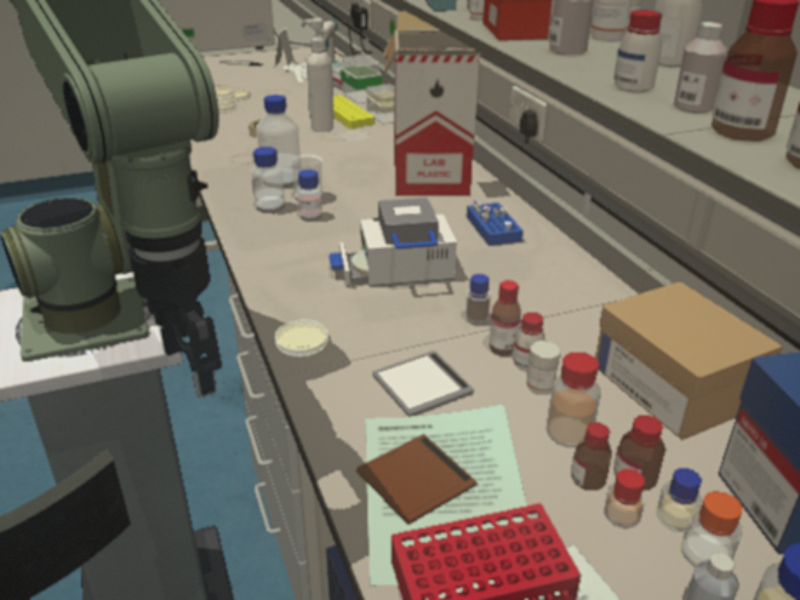

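Top view (800 px scale): reader about (300,245), with its tray and blue pull toward the robot at (285,303) and the blue hood bar at (345,240). There are two pad candidates: the white one at (461,298), bar at (460,274), and the brown look-alike at (547,340). The white face in a grey frame fits the description. The ink bottle is at (401,218), the amber bottle at (446,217) and the spare dish at (376,365). I'll confirm in an enlarged crop.

```bash
python3 - <<'E'
import cv2,numpy as np
c=np.load("top0.npz")["color"]
r=c[128:240,172:352,::-1]   # 180x112
cv2.imwrite("pics/crop0.png",cv2.resize(r,None,fx=4.4,fy=4.4,interpolation=cv2.INTER_CUBIC))
E
```

```text
(no output)
```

View pics/crop0.png

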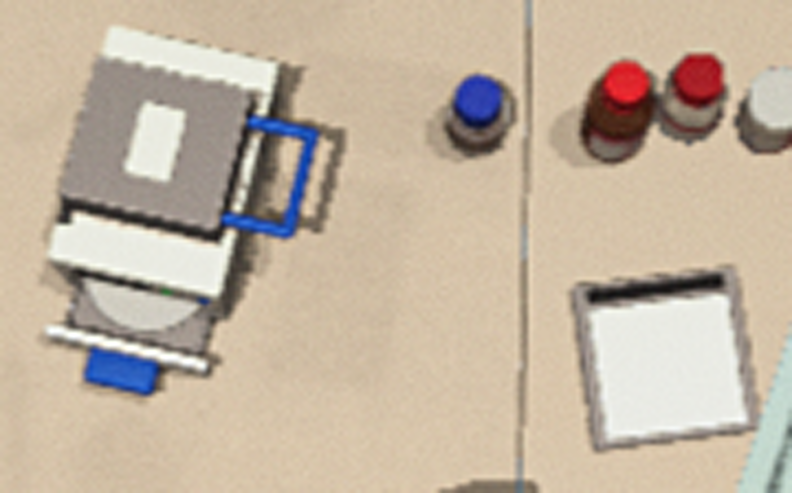

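The crop shows the white pad with a black bar on its far edge, so it is the right one. Pad corners are (573,287), (735,266), (757,428), (598,450). The hood bar runs (317,133) to (290,235) and the pull front is about (120,386). The next script turns these pixels into positions.

```bash
cat > h.py <<'E'
import numpy as np, cv2
from scipy.spatial.transform import Rotation as Ro
def plane(c,px,z):
    "world point of pixel px (col,row, native) on the plane at height z"
    C=-c["R"].T@c["t"]; d=c["R"].T@np.linalg.inv(c["K"])@[px[0],px[1],1]
    return C+d*(z-C[2])/d[2]
def cloud(c):
    v,u=np.mgrid[:420,:560]; z=c["z_map"]
    P=np.stack([u,v,np.ones_like(u)],-1)@np.linalg.inv(c["K"]).T*z[...,None]
    return (P-c["t"])@c["R"]
def proj(c,X):
    p=c["K"]@(c["R"]@np.asarray(X)+c["t"]); return p[:2]/p[2]
E
python3 - <<'E'
from h import *
c=np.load("top0.npz")
f=lambda u,v,z: plane(c,(172+(u+.5)/4.4-.5,128+(v+.5)/4.4-.5),z)
hood=[f(u,v,.128)[:2] for u,v in [(102,55),(252,92),(217,232),(62,198)]]
print("hood",np.round(hood,3).tolist(),np.mean(hood,0))
e=lambda a,b:(np.linalg.norm(b-a),np.degrees(np.arctan2(*(b-a)[::-1])))
print("edges x-dir",e(hood[3],hood[0]),e(hood[2],hood[1]),"y-dir",e(hood[1],hood[0]),e(hood[2],hood[3]))
b=[f(317,133,.105),f(290,235,.105)];print("bar",np.round(b,3).tolist(),np.mean(b,0),e(b[1][:2],b[0][:2]))
d=[f(u,v,.085)[:2] for u,v in[(108,28),(278,64),(48,250),(222,297)]];print("deck",np.round(d,3).tolist(),np.mean(d,0),e(d[2],d[0]),e(d[3],d[1]),e(d[1],d[0]))
p=[f(u,v,.011)[:2] for u,v in[(573,287),(735,266),(757,428),(598,450)]];print("pad",np.round(p,3).tolist(),np.mean(p,0),e(p[3],p[0]),e(p[2],p[1]),e(p[1],p[0]),e(p[2],p[3]))
print("pull",f(86,380,.036),f(155,392,.036))
for n,u,v,z in[("ink",478,100,.087),("amber",627,82,.13)]:print(n,f(u,v,z))
print("dish",plane(c,(376*.7,365*.7),.015))
P=cloud(c); m=P[128:200,172:250].reshape(-1,3); 
for lo,hi in[(.12,.14),(.08,.09)]:
    q=m[(m[:,2]>lo)&(m[:,2]<hi)]; r=cv2.minAreaRect(q[:,:2].astype('f4')*1000); print(lo,len(q),np.median(q[:,2]),r)
E
```

```text
hood [[0.673, 0.003], [0.65, -0.099], [0.553, -0.08], [0.573, 0.024]] [ 0.61211027 -0.03789455]
edges x-dir (np.float64(0.10227673454121106), np.float64(-12.011776557510657)) (np.float64(0.09933301402484802), np.float64(-11.203504526247624)) y-dir (np.float64(0.1044414048016797), np.float64(77.26747246138613)) (np.float64(0.10584708960661346), np.float64(78.8759055144998))
bar [[0.629, -0.142, 0.105], [0.557, -0.127, 0.105]] [ 0.59333089 -0.13457793  0.105     ] (np.float64(0.07355994921018676), np.float64(-12.316689539136938))
deck [[0.706, 0.006], [0.684, -0.113], [0.547, 0.039], [0.518, -0.081]] [ 0.61382542 -0.03724721] (np.float64(0.1625300926451681), np.float64(-11.51711242282792)) (np.float64(0.16915629710888486), np.float64(-10.787473456079107)) (np.float64(0.12090382127132089), np.float64(79.21428434749572))
pad [[0.548, -0.324], [0.566, -0.44], [0.449, -0.456], [0.431, -0.343]] [ 0.49833218 -0.39067324] (np.float64(0.11867087595711234), np.float64(9.332253600165883)) (np.float64(0.11811264197189149), np.float64(7.601771789632994)) (np.float64(0.11741065917399408), np.float64(99.08472856289906)) (np.float64(0.11384284465881936), np.float64(99.38503524218143))
pull [0.46675817 0.0151165  0.036     ] [ 0.45954729 -0.03306258  0.036     ]
ink [ 0.66129585 -0.25181324  0.087     ]
amber [ 0.66367945 -0.35130308  0.13      ]
dish [ 0.34734545 -0.20820006  0.015     ]
0.12 1210 0.12773425580405984 ((609.525390625, -59.657875061035156), (154.00193786621094, 102.76110076904297), 78.36060333251953)
0.08 727 0.08492802997886559 ((613.0512084960938, -37.62122344970703), (121.37812042236328, 172.5878143310547), 78.11951446533203)
```

```bash
cat >> h.py <<'E'
C=np.array([.6135,-.0375,0]); YAW=-11.8
RZ=Ro.from_euler('z',YAW,degrees=True)
def W(x,y,z): return C+RZ.apply([x,y,z])          # reader frame -> world
def Q(alpha=0,flip=False,yaw=YAW):
    "tool down, closing along the yawed y, tilted alpha deg so that tool z leans to the yawed +y"
    q=Ro.from_euler('z',yaw,degrees=True)*Ro.from_euler('x',alpha,degrees=True)*Ro.from_euler('x',180,degrees=True)
    if flip: q=q*Ro.from_euler('z',180,degrees=True)
    return q.as_quat()
def tz(q): return Ro.from_quat(q).apply([0,0,1])
def tcp(p,q): return p+.019*tz(q)                  # TCP for grasp point p
def bar(th,x=-.008):
    return W(x,.055-.152*np.cos(th)+.020*np.sin(th),.085+.152*np.sin(th)+.020*np.cos(th))
E
python3 - <<'E'
from h import *; from bench import *
print(tz(Q(60)))
def t(n,p,q):
    s=solve_ik(p,q); print(n,None if s is None else np.round(s,2))
for f in(0,1):
    t("push",W(-.2,0,.02),Q(0,f)); t("push2",W(-.125,0,.02),Q(0,f))
    for a in(50,60,70): 
        q=Q(a,f); t(f"pre{a}",tcp(bar(0),q)-.09*tz(q),q); t(f"bar{a}",tcp(bar(0),q),q)
    for th,a in((.8,40),(1.7,15),(1.7,0)): q=Q(a,f); t(f"sw{th}",tcp(bar(th),q),q)
    t("cas",W(0,-.01,.09),Q(0,f))
    t("fin",np.array([.498,-.391,.156]),Q(0,f,98.9))
E
```

```text
[ 0.17709878  0.84772403 -0.5       ]
push [-0.02  0.35  2.19 -0.    0.6   1.76]
push2 [-0.05  0.43  2.03 -0.    0.68  1.73]
pre50 [-0.7   0.63  1.56  0.75  1.49  0.8 ]
bar50 [-0.6   0.66  1.68  0.82  1.33  0.75]
pre60 [-0.74  0.72  1.55  0.84  1.59  0.72]
bar60 [-0.64  0.73  1.67  0.91  1.45  0.66]
pre70 [-0.78  0.81  1.54  0.92  1.69  0.65]
bar70 [-0.67  0.81  1.67  1.    1.57  0.59]
sw0.8 [-0.45  0.47  1.63  0.7   1.32  1.05]
sw1.7 [-0.05  0.39  1.53  0.28  1.2   1.63]
sw1.7 [ 0.07  0.41  1.46 -0.    1.26  1.85]
cas [-0.1   0.49  1.67 -0.    0.98  1.68]
fin [-0.68  0.46  1.54  0.    1.14 -0.84]
push [-0.02  0.35  2.19 -0.    0.6  -1.38]
push2 [-0.05  0.43  2.03 -0.    0.68 -1.41]
pre50 [-0.7   0.63  1.56  0.75  1.49 -2.34]
bar50 [-0.6   0.66  1.68  0.82  1.33 -2.39]
pre60 [-0.74  0.72  1.55  0.84  1.59 -2.42]
bar60 [-0.64  0.73  1.67  0.91  1.45 -2.48]
pre70 [-0.78  0.81  1.54  0.92  1.69 -2.5 ]
bar70 [-0.67  0.81  1.67  1.    1.57 -2.55]
sw0.8 [-0.45  0.47  1.63  0.7   1.32 -2.09]
sw1.7 [-0.05  0.39  1.53  0.28  1.2  -1.51]
sw1.7 [ 0.07  0.41  1.46 -0.    1.26 -1.29]
cas [-0.1   0.49  1.67 -0.    0.98 -1.46]
fin [-0.68  0.46  1.54  0.    1.14  2.3 ]
```

```bash
python3 - <<'E'
from h import *; from bench import *
q=Q(); 
close_gripper()
move_pose(W(-.20,0,.12),q); move_l(W(-.20,0,.020),velocity=.2)
ex=RZ.apply([1,0,0])
for x in np.r_[-.172,-.16,-.15,-.14,np.arange(-.134,-.108,.002)]:
    move_l(W(x,0,.020),velocity=.06)
    f=get_wrist_force()@ex; print(round(x,3),round(f,1),end="; ")
    if f<-9: break
print(RZ.inv().apply(get_eef_pos()-C),get_time())
move_l(W(-.19,0,.020),velocity=.2); move_l(W(-.19,0,.16),velocity=.3)
c=capture("top");np.savez("top1.npz",**c)
cv2.imwrite("pics/t1.png",cv2.resize(c["color"][128:240,172:352,::-1],None,fx=4.4,fy=4.4,interpolation=cv2.INTER_CUBIC))
print(get_time())
E
```

```text
-0.172 -0.2; -0.16 0.4; -0.15 -0.1; -0.14 -0.4; -0.134 0.1; -0.132 -0.6; -0.13 0.3; -0.128 -4.2; -0.126 -11.0; [-0.12984716 -0.00014214  0.01965953] 6.6333
7.7667
```

```bash
python3 - <<'E'
from h import *; from bench import *
q=Q(65); b=bar(0); p=tcp(b,q)
let_go()
move_pose(W(-.10,-.20,.26),q)
move_l(p-.11*tz(q),velocity=.3)
move_l(p,velocity=.12)
print(get_time(),get_wrist_force().round(1))
c=capture("side");np.savez("side2.npz",**c)
u,v=proj(c,b).astype(int);print(u,v)
cv2.imwrite("pics/s2.png",cv2.resize(c["color"][max(v-75,0):v+75,u-100:u+100,::-1],None,fx=4,fy=4,interpolation=cv2.INTER_CUBIC))
E
```

```text
11.2583 [ 0.1  0.  -0. ]
289 172
```

View pics/s2.png

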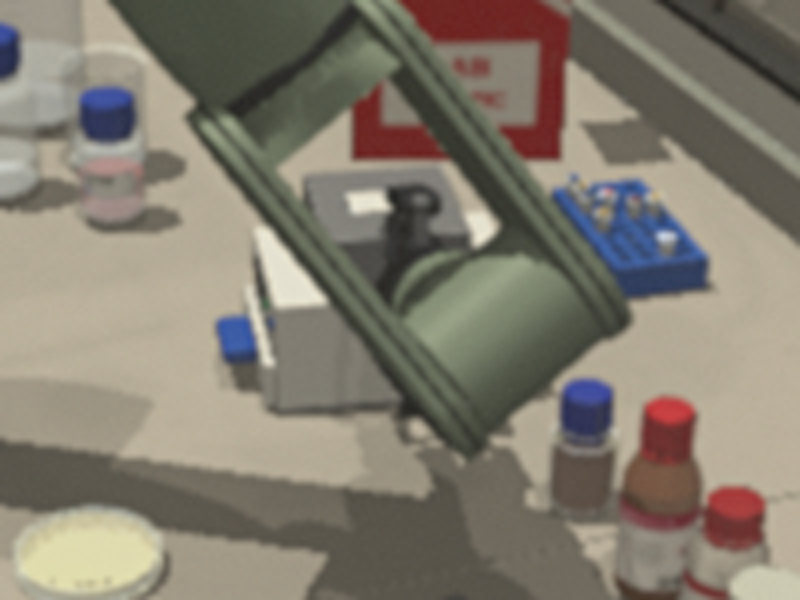

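The tray panel sits flush with the reader at (260,335) and the bottles still stand at (585,450) and (668,500). The fingers are at the bar with no contact force, so I'll grip and swing.

```bash
python3 - <<'E'
from h import *; from bench import *
import sys
close_gripper(); print("opening",get_opening(),get_finger_force(),get_wrist_force().round(1),get_time())
if not .007<get_opening()<.014: sys.exit("no grip")
TH=1.72
for th in np.linspace(0,TH,15)[1:]:
    q=Q(65-55*th/TH); move_l(tcp(bar(th),q),q,velocity=.1)
    f=get_wrist_force(); print(round(th,2),f.round(1),round(get_opening(),4))
    if np.linalg.norm(f)>40: sys.exit("force")
print(get_time())
E
```

```text
opening 0.0078038054346374845 58.411041498184204 [ 0.1 -1.8 -0.1] 12.0083
0.12 [-1.5 -3.3  0.9] 0.0079
0.25 [-0.5 -3.6 -1. ] 0.0078
0.37 [-2.9 -7.1  3.3] 0.0079
0.49 [-4.  -8.9  4.1] 0.0081
0.61 [-5.6 -8.9  9.3] 0.008
0.74 [ -5.9 -10.   11.7] 0.0083
0.86 [-5.9 -9.2 13.5] 0.0081
0.98 [-6.7 -8.1 15.8] 0.008
1.11 [-5.3 -5.  16.7] 0.0077
1.23 [-5.2 -4.2 17.1] 0.0079
1.35 [-3.3 -0.4 13.7] 0.0077
1.47 [-3.2  0.4 12.9] 0.0079
1.6 [-2.8  3.7 12.8] 0.0077
1.72 [-1.8  3.1 11.1] 0.0081
16.5583
```

```bash
python3 - <<'E'
from h import *; from bench import *
let_go(); q=get_orientation(); p=get_eef_pos()
move_l(p-.10*tz(q),velocity=.2)
move_pose(W(-.20,-.12,.30),Q())
c=capture("top");np.savez("top3.npz",**c)
cv2.imwrite("pics/t3.png",cv2.resize(c["color"][115:215,165:298,::-1],None,fx=6,fy=6,interpolation=cv2.INTER_CUBIC)); print(get_time())
E
```

```text
19.0667
```

View pics/t3.png

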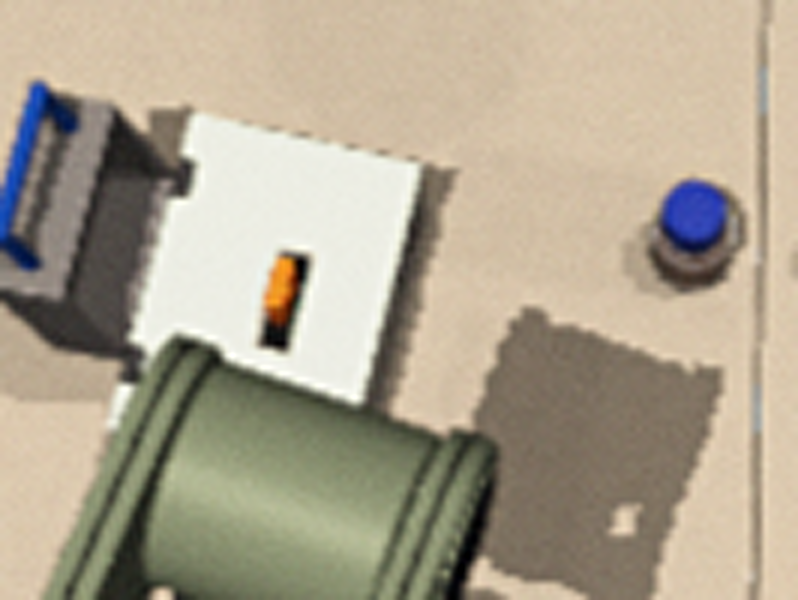

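The hood is open past upright (bar at (20,180)). The orange tab at (281,287) stands in the slot, whose centre is about (286,302). I'll check that against the model before grasping.

```bash
python3 - <<'E'
from h import *
c=np.load("top3.npz")
f=lambda u,v,z: RZ.inv().apply(plane(c,(165+(u+.5)/6-.5,115+(v+.5)/6-.5),z)-C).round(4)
print("slot c",f(286,302,.085),"tab top c",f(281,285,.121))
img=c["color"][115:215,165:298].astype(int); m=(img[...,0]>180)&(img[...,2]<90)&(img[...,1]<190)
v,u=np.nonzero(m); print("orange c at mid z",RZ.inv().apply(plane(c,(165+u.mean(),115+v.mean()),.110)-C).round(4),len(u))
for a in[(188,112),(424,165)]: print("rear deck corner",f(*a,.085))
P=RZ.inv().apply((cloud(c)[115:215,165:298].reshape(-1,3)-C)); q=P[m.ravel()];print("depth z max",q[:,2].max(),np.median(q[q[:,2]>.112],0))
E
```

```text
slot c [-0.0012 -0.0104  0.085 ] tab top c [-0.0022 -0.0118  0.121 ]
orange c at mid z [ 0.0007 -0.0086  0.11  ] 25
rear deck corner [0.0842 0.063  0.085 ]
rear deck corner [ 0.0848 -0.0605  0.085 ]
depth z max 0.12166108246414813 [-0.00064645 -0.00986608  0.11792511]
```

```bash
python3 - <<'E'
from h import *; from bench import *
q=Q()
move_pose(W(0,-.01,.24),q); move_l(W(0,-.01,.093),velocity=.12)
print(get_wrist_force().round(1)); f0=get_wrist_force()
close_gripper(); print("open",get_opening(),get_finger_force(),get_wrist_force().round(1),get_moment().round(2))
for z in(.10,.11,.13,.16,.20,.25):
    move_l(W(0,-.01,z),velocity=.08); f=get_wrist_force(); print(z,f.round(1),round(get_opening(),4))
    if np.linalg.norm(f)>15: raise SystemExit("stuck")
c=capture("top");np.savez("top4.npz",**c); c=capture("side");np.savez("side4.npz",**c)
u,v=proj(c,get_eef_pos()).astype(int); print(u,v,get_time())
cv2.imwrite("pics/s4.png",cv2.resize(c["color"][max(v-75,0):max(v-75,0)+150,u-100:u+100,::-1],None,fx=4,fy=4,interpolation=cv2.INTER_CUBIC))
E
```

```text
[ 0.6 -0.9 -0.5]
open 0.008823155164359458 59.365103244781494 [-0.6  0.2  1.1] [ 0. -0.  0.]
0.1 [-0.7 -0.1 -0.7] 0.0092
0.11 [-0.3 -0.8 -1.6] 0.0089
0.13 [-0.1  1.  -0.4] 0.0087
0.16 [ 0.4  1.1 -1.2] 0.0088
0.2 [-0.3  0.9 -1. ] 0.0084
0.25 [ 1.   0.4 -0.4] 0.0086
287 107 25.025
```

View pics/s4.png

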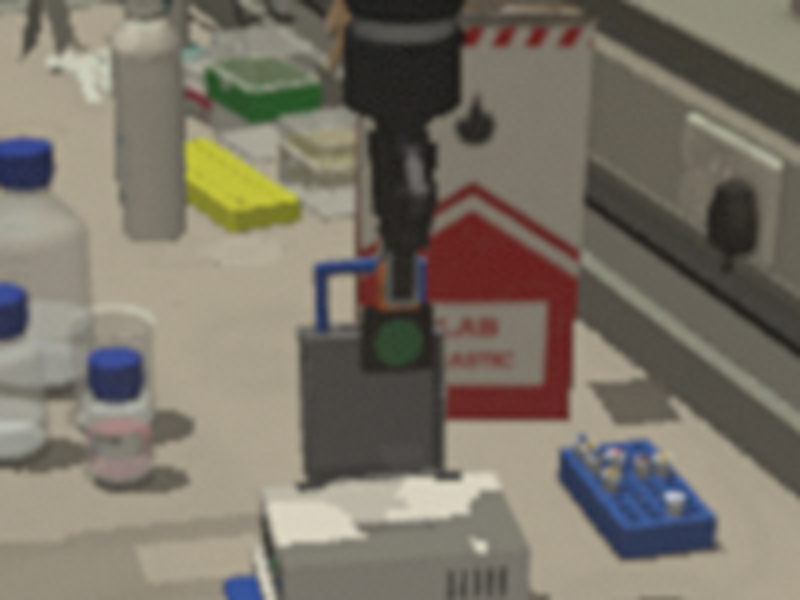

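The cassette is out and hanging upright (green glass at (400,342)). The hood stays open behind it. Next I carry it over the pad.

```bash
python3 - <<'E'
from h import *; from bench import *
q=Q(0,False,98.9); p=np.array([.498,-.391,.159])
move_pose(p+[0,0,.09],q); move_l(p,velocity=.1); sleep(.3)
print(get_eef_pos().round(4),get_opening(),get_wrist_force().round(1),get_time(),Ro.from_quat(get_orientation()).as_matrix().round(3).tolist())
c=capture("side"); t=capture("top"); u,v=proj(c,p).astype(int); print(u,v)
P=cloud(c)[v-60:v+80,u-80:u+80].reshape(-1,3); q=P[(np.abs(P[:,:2]-p[:2]).max(1)<.04)&(P[:,2]>.05)&(P[:,2]<.15)]
print(np.percentile(q,[1,50,99],axis=0).round(3))
r=cv2.minAreaRect((q[q[:,2]<.14,:2]*1000).astype('f4'));print(r)
a=cv2.resize(c["color"][v-50:v+100,u-100:u+100,::-1],None,fx=3,fy=3,interpolation=cv2.INTER_CUBIC)
cv2.imwrite("pics/s5.png",a); cv2.imwrite("pics/t5.png",cv2.resize(t["color"][:,:,::-1],(800,600)))
E
```

```text
[ 0.4981 -0.3911  0.1594] 0.009184410954682023 [ 0.2 -0.2 -0.7] 28.5333 [[-0.155, 0.988, 0.001], [0.988, 0.155, -0.001], [-0.001, 0.001, -1.0]]
297 211
[[ 0.489 -0.414  0.114]
 [ 0.494 -0.401  0.133]
 [ 0.508 -0.368  0.149]]
((496.6449279785156, -389.8889465332031), (13.985998153686523, 49.74324417114258), 12.443611145019531)
```

View pics/s5.png

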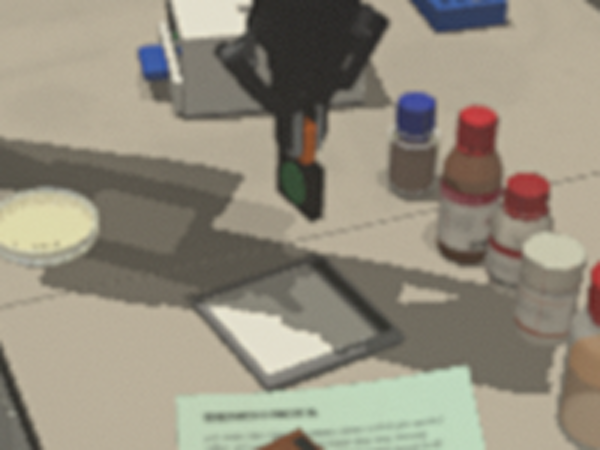

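View pics/t5.png

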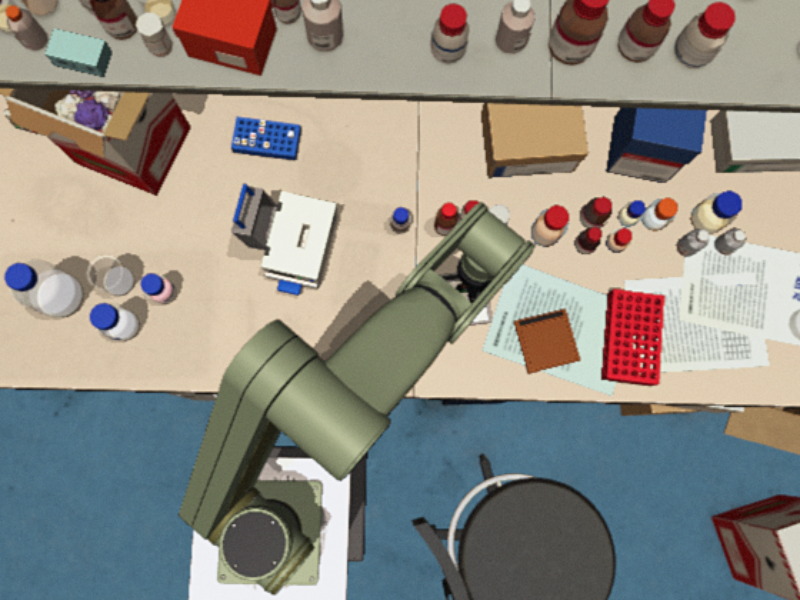

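The tray is home, the hood is open, and the cassette hangs parallel to the bar at (300,185), centred over the pad. Its underside is about 0.112 m up, and the ink bottle, amber bottle and spare dish are where they were.

```bash
python3 -c "
from bench import *
print(job_done(),get_time())"
```

```text
the job is handed in; nothing more can be done
the job is handed in; nothing more can be done
```

I handed the job in at about 29 s on the robot's clock: the tray is home, the hood is open past upright, and the gripper holds the cassette upright over the pad's centre with its underside about 10 cm above the face, broad faces parallel to the black bar to within a few degrees, and the bottles and spare dish not moved.

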